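Pack the charged batteries into the carry rack in charging order

TASK

Move the four battery packs from the charger into the red carry rack, one per bay and standing upright, keeping their charging order: the pack next to the charger's orange lamp goes into the bay next to the rack's black handle, its neighbour into the next bay, and so on along the row. Keep the packs upright and set them down rather than dropping them, and leave the tape, the controller and the wheel where they are.

Things in the scene. Friction and masses are not known exactly. Their poses are not given: they have to be found in the camera images.
- pack_yellow_mid (a point): Battery pack, yellow block with a black foot and two thin grey bands, 34 (own x) x 40 (own y) x 75 mm tall (own z, up), about 190 g, standing upright in the yellow cradle at the start. Point: its centre, 37.5 mm above its underside. Its upper 60 mm stand clear of the cradle; take it across its 40 mm width (along its own y, across the row).
- pack_blue_mid (a point): Battery pack, blue block with a black foot and two thin grey bands, 34 (own x) x 40 (own y) x 75 mm tall (own z, up), about 190 g, standing upright in the blue cradle at the start. Point: its centre, 37.5 mm above its underside. Its upper 60 mm stand clear of the cradle; take it across its 40 mm width (along its own y, across the row).
- pack_green_mid (a point): Battery pack, green block with a black foot and two thin grey bands, 34 (own x) x 40 (own y) x 75 mm tall (own z, up), about 190 g, standing upright in the green cradle at the start. Point: its centre, 37.5 mm above its underside. Its upper 60 mm stand clear of the cradle; take it across its 40 mm width (along its own y, across the row).
- pack_white_mid (a point): Battery pack, white block with a black foot and two thin grey bands, 34 (own x) x 40 (own y) x 75 mm tall (own z, up), about 190 g, standing upright in the white cradle at the start. Point: its centre, 37.5 mm above its underside. Its upper 60 mm stand clear of the cradle; take it across its 40 mm width (along its own y, across the row).
- cradle_yellow: Fixed charging cradle with yellow base plate, 54 x 76 mm, one of four in a row on the black charger strip, 58 mm apart. Origin: centre of its underside; x runs along the row, y across it, z up. The pack stands 6 mm above the origin inside a black rim 20 mm high above the origin, with 3 mm (x) and 4 mm (y) of play on each side.
- cradle_blue: Fixed charging cradle with blue base plate, 54 x 76 mm, one of four in a row on the black charger strip, 58 mm apart. Origin: centre of its underside; x runs along the row, y across it, z up. The pack stands 6 mm above the origin inside a black rim 20 mm high above the origin, with 3 mm (x) and 4 mm (y) of play on each side.
- cradle_green: Fixed charging cradle with green base plate, 54 x 76 mm, one of four in a row on the black charger strip, 58 mm apart. Origin: centre of its underside; x runs along the row, y across it, z up. The pack stands 6 mm above the origin inside a black rim 20 mm high above the origin, with 3 mm (x) and 4 mm (y) of play on each side.
- cradle_white: Fixed charging cradle with white base plate, 54 x 76 mm, one of four in a row on the black charger strip, 58 mm apart. Origin: centre of its underside; x runs along the row, y across it, z up. The pack stands 6 mm above the origin inside a black rim 20 mm high above the origin, with 3 mm (x) and 4 mm (y) of play on each side.
- power_unit: Fixed power unit of the charger, a grey block 42 x 80 x 30 mm with an orange lamp on top, at one end of the row of cradles (either end; a low black cap, 12 mm high, is at the other). Origin: centre of its underside. The nearest cradle's centre is 53 mm away, the others 111, 169 and 227 mm.
- rack: Fixed red carry rack, 222 (x) x 70 (y) x 25 mm, open above, with four bays in a row along its x axis and a flat black handle loop at its -x end (reaching 151 mm from the origin, 26 mm high). Origin: centre of its underside; z up. Bay centres lie at x = -81 (next to the handle), -27, 27 and 81 mm, y = 0; each bay is 48 (x) x 58 (y) mm inside, its floor 5 mm above the origin, its walls 6 mm thick with tops at 25 mm.
- tape: Bystander: green ring of tape lying flat, 80 mm across, 18 mm high, loose. Origin: centre of its underside.
- brick: Bystander: white robot controller with a small dark screen, 110 x 72 x 45 mm, loose. Origin: centre of its underside; x along its length.
- wheel: Bystander: black rubber wheel lying flat, 56 mm across, 24 mm high, loose. Origin: centre of its underside.

How it is judged:
By the outcome, as a careful person would: the job done as asked, in the order asked, and still so for the second after the job is handed in, with the robot touching nothing.
It also fails if it takes over 120 s, if anything falls off the work surface, if the arm or the gripper's body presses on something with over 40 N, if the wrist force passes 120 N, or if a joint passes its speed limit or range.

ROBOT

A 6-joint arm with a two-finger parallel gripper is mounted at the origin on the work surface. World frame = base frame: x ahead of the robot, y to its left, z up, the work surface at z = 0. Lengths are in m, angles in degrees, forces in N, time in s.
With the tool pointing down it reaches from about 0.375 to 0.9 m from the base axis. Payload 3.1 kg.
Tool frame: the origin (TCP) lies at the very end of the fingers, on their centre line; the grasp point (between the pads) lies behind it (bot.grip_depth is the z of the grasp point in the tool frame, in m); z points along the fingers, y is the direction in which the jaws open and shut (so a half turn about z gives the same grasp; the last joint's range is limited). The gripper opens to 87 mm and grips with 3 to 60 N. Pads are 19 mm wide; open, the fingers measure 117 mm over their backs; the gripper's body (75 mm by 190 mm) begins 51 mm behind the grasp point.
Start: joints at [-83.451, 30.224, 82.088, -0, 67.689, -10.227], TCP at [0.18, -0.598, 0.223] pointing down, gripper open.
Joint ranges: [-176.69, 176.69], [-43.24, 126.21], [12.49, 139.97], [-82, 262], [0, 151.66], [-163.58, 163.58]. Speed limits (degrees/s): [159.86, 159.86, 180, 180, 180, 180].

INTERFACE

Orientations are given as a 3x3 rotation matrix whose columns are the frame's x, y, z axes.
In Python, from rig import bot, vision gives the robot as it stands. The module is installed in compiled form; this text tells all that it offers.
- The arm moves only by the shell command python3 -m jog 'ROWS'. ROWS is JSON, a list of rows, each a list of 3 entries, a list of its own where there are three numbers: the shift along the tool's x, y, z in mm, then the turn, a rotation vector about the tool's x, y, z in degrees, then the closure, from 0 (fully open) to 1 (shut). In form: [[[dx, dy, dz], [wx, wy, wz], fingers], ...]. A call has 1 to 12 rows; each row is the pose to reach, as a shift and turn from the pose commanded when the call began, along the tool's axes at that moment; what a row does not reach only later rows make up. A row lasts 1/12 s, in which the tool goes at most 41.7 mm and 7.16 degrees, less where a joint would pass 70% of its speed; a pose out of reach is approached as far as the arm can. A call with a gripper value outside its range is refused whole. The fingers move at their own pace and stop on an object; the grip force is fixed at half the most. Time passes only in rows, so rows that repeat a pose let the fingers close. It gives the time, the measured TCP pose, the force and the opening at its end, in the units of the state.
- bot.read_state(): the state, without advancing time (a new reading comes with each control period).
- vision.capture(name): name is "scene" or "top"; returns the picture (480x640x3 uint8, red, green, blue); there is no depth.
- vision.camera_info(name): a dict with "intrinsics" (3x3 intrinsics, pixels), "camera_from_world" (4x4, takes a point from world to camera coordinates). Camera axes: x right, y up, looking along -z (the intrinsics and any distortion apply to the point x, -y, -z); pixel columns grow to the right and rows downward; lengths in m; the calibration is good to about 2 mm. A picture is of the moment at which its call begins. camera_info takes no time and is no camera call.
- bot.hand_in(): hands the job in, once; it reports no verdict.
The state is a dict: "time_s": time; "joint_positions": joint angles; "qvel": joint speeds; "tau": joint torques, N m; "position": TCP position; "tcp_rot": TCP orientation; "force": force on the tool from outside, world axes, zero at the start; "moment": the same for the moment, N m; "opening": opening from 0.0 (shut) to 1.0 (fully open).
Only numpy, scipy, OpenCV 4.12 (cv2) and the standard library are available. Lean on these libraries where they do the work, as an engineer would, in place of code of your own. Each camera call takes 0.05 s, during which the arm holds its last target. There are 200 camera calls.

## Working session

There is one attempt and no reset: what is moved stays moved. The work goes in short steps, Python scripts to look and compute and a shell command to move; the robot and the scene stay as the last step left them, time stands still between calls to the robot, and variables do not carry over. Pictures are saved under pics/ and viewed, about 12 in all and at most 16, crops included, and the job is handed in when it is done.

```bash
mkdir -p pics
python3 - <<'E'
from rig import bot, vision
import cv2
for n in("scene","top"):
    im=vision.capture(n); cv2.imwrite(f"pics/{n}0.png",im[...,::-1])
    print(n,vision.camera_info(n))
print(bot.read_state(),bot.grip_depth)
E
```

```text
scene {'intrinsics': array([[444.26810791,   0.        , 329.84781918],
       [  0.        , 444.26810791, 239.02906477],
       [  0.        ,   0.        ,   1.        ]]), 'camera_from_world': array([[-0.37868332,  0.92540651, -0.01489078,  0.24382795],
       [-0.71741165, -0.28332939,  0.63643144,  0.37556492],
       [ 0.5847388 ,  0.25168879,  0.77118953, -1.1187846 ],
       [ 0.        ,  0.        ,  0.        ,  1.        ]])}
top {'intrinsics': array([[619.55709142,   0.        , 312.52857056],
       [  0.        , 619.55709142, 243.68098413],
       [  0.        ,   0.        ,   1.        ]]), 'camera_from_world': array([[ 1.54589154e-02, -9.99879245e-01,  1.58668022e-03,
        -2.68388736e-02],
       [ 9.98915931e-01,  1.55136688e-02,  4.38895004e-02,
        -5.54633274e-01],
       [-4.39088157e-02,  9.06476081e-04,  9.99035132e-01,
        -1.20737012e+00],
       [ 0.00000000e+00,  0.00000000e+00,  0.00000000e+00,
         1.00000000e+00]])}
{'time_s': 0.1, 'joint_positions': array([-8.34514874e+01,  3.02744563e+01,  8.21476794e+01, -7.74585493e-04,
        6.76909116e+01, -1.02274392e+01]), 'qvel': array([-0.05266558, -0.06797755, -0.17992138,  0.00942882,  0.12414247,
        0.02153949]), 'tau': array([-2.20336033e-04, -4.40985739e+01, -1.77150089e+01,  6.34259032e-02,
        5.33749640e-02, -4.86072213e-05]), 'position': array([ 0.18034082, -0.59773224,  0.22166832]), 'tcp_rot': array([[ 9.57439281e-01,  2.88634659e-01, -2.37440667e-04],
       [ 2.88634558e-01, -9.57437337e-01,  1.95874848e-03],
       [ 3.38028138e-04, -1.94391632e-03, -9.99998053e-01]]), 'force': array([ 0.45781179,  0.05583544, -0.02812231]), 'moment': array([-0.0254612 , -0.02548386,  0.03864078]), 'opening': 1.000631940724974} -0.0187
```

View pics/top0.png

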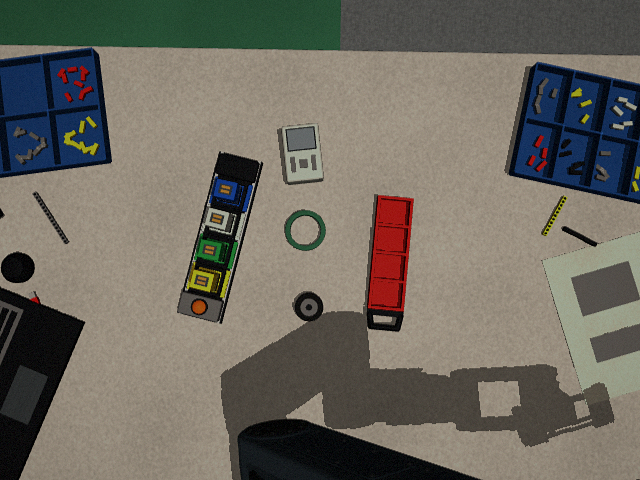

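View pics/scene0.png

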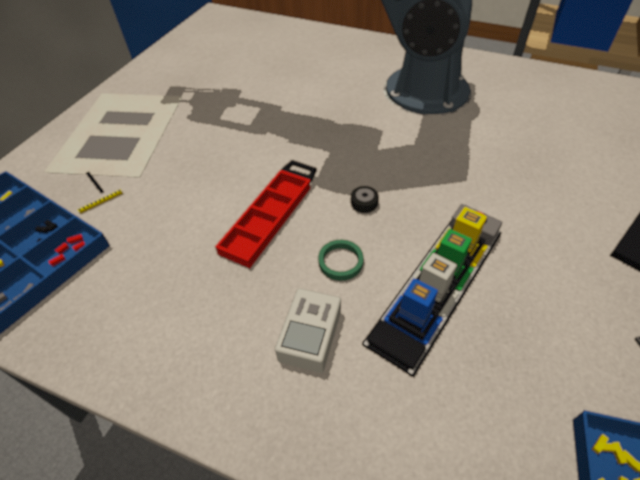

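Top view: the lamp is at (199,307), and the packs from it run yellow (206,280), green (211,249), white (219,218), blue (230,190). The rack is at (390,255) with its handle at the bottom (384,320). The bystanders lie between charger and rack.

Run:
```python
import cv2,numpy as np
im=cv2.imread("pics/top0.png")
a=cv2.resize(im[145:330,170:270],None,fx=3.2,fy=3.2,interpolation=cv2.INTER_CUBIC)
b=cv2.resize(im[185:335,350:430],None,fx=3.9,fy=3.9,interpolation=cv2.INTER_CUBIC)
h=max(a.shape[0],b.shape[0]);p=lambda x:cv2.copyMakeBorder(x,0,h-x.shape[0],0,0,0)
cv2.imwrite("pics/crop0.png",np.hstack([p(a),p(b)]))
```

```text
(no output)
```

View pics/crop0.png

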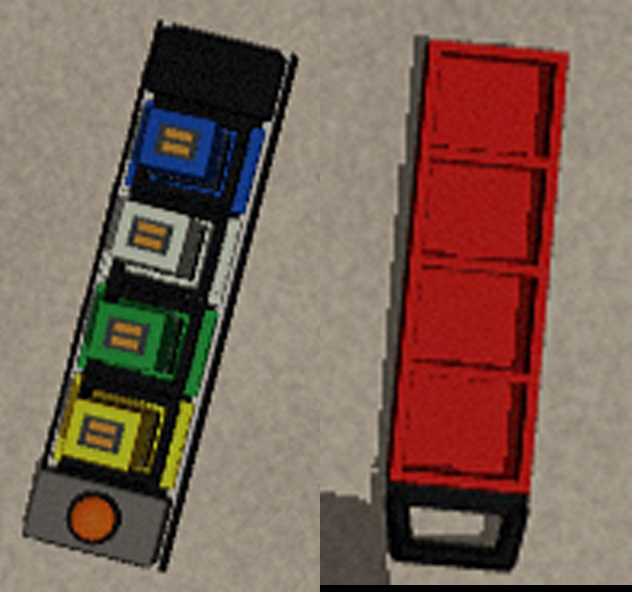

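Crop: each pack top carries a dark contact patch with an orange pair (e.g. blue at crop (177,140)), a good centre mark. The red rim is clean enough for a rectangle fit.

```bash
cat > h.py <<'E'
import cv2,numpy as np
from rig import bot,vision
def cam(n):
    c=vision.camera_info(n);T=c["camera_from_world"];K=c["intrinsics"]
    R=np.diag([1,-1,-1])@T[:3,:3];t=np.diag([1,-1,-1])@T[:3,3]
    return K,R,t
def ray(n,uv):
    K,R,t=cam(n);d=R.T@np.linalg.inv(K)@np.array([*uv,1.]);return -R.T@t,d
def onplane(n,uv,z):
    o,d=ray(n,uv);return (o+d*(z-o[2])/d[2])[:2]
def tri(a,b):
    P=[K@np.c_[R,t] for K,R,t in (cam("top"),cam("scene"))]
    X=cv2.triangulatePoints(P[0],P[1],np.float64(a),np.float64(b)).ravel();return X[:3]/X[3]
def blobs(im,lo,hi,amin=5,roi=None):
    m=cv2.inRange(cv2.cvtColor(im,cv2.COLOR_BGR2HSV),lo,hi)
    if roi: q=np.zeros_like(m);x0,y0,x1,y1=roi;q[y0:y1,x0:x1]=m[y0:y1,x0:x1];m=q
    return m
E
python3 - <<'E'
from h import *
t=cv2.imread("pics/top0.png");s=cv2.imread("pics/scene0.png")
out={}
for n,im,roi in(("top",t,(180,170,260,325)),("scene",s,(395,200,505,320))):
    m=blobs(im,(8,90,90),(19,255,255),roi=roi)
    m=cv2.morphologyEx(m,cv2.MORPH_CLOSE,np.ones((3,5)))
    k,_,st,c=cv2.connectedComponentsWithStats(m)
    out[n]=[(c[i],st[i,4]) for i in range(1,k) if st[i,4]>8]
    print(n,[(x.round(1).tolist(),int(a)) for x,a in out[n]])
m=cv2.bitwise_or(blobs(t,(0,150,60),(6,255,255),roi=(355,185,425,320)),blobs(t,(174,150,60),(180,255,255),roi=(355,185,425,320)))
m=cv2.morphologyEx(m,cv2.MORPH_CLOSE,np.ones((7,7)))
cs=max(cv2.findContours(m,0,2)[0],key=cv2.contourArea)
P=np.float32([onplane("top",p[0],.025) for p in cv2.convexHull(cs)])
r=cv2.minAreaRect((P*1000).astype(np.float32));print("rack",r,cv2.boxPoints(r))
E
```

```text
top [([224.9, 188.9], 60), ([216.3, 218.0], 63), ([208.9, 249.4], 61), ([201.2, 280.1], 62), ([198.5, 306.6], 142)]
scene [([479.8, 211.6], 10), ([471.2, 216.6], 56), ([455.8, 239.5], 74), ([439.4, 265.2], 93), ([420.3, 290.9], 103)]
rack ((538.929931640625, -170.1765594482422), (69.65126037597656, 222.71788024902344), 85.39803314208984) [[ 425.13583  -195.95523 ]
 [ 647.1357   -213.82458 ]
 [ 652.724    -144.39789 ]
 [ 430.72418  -126.528534]]
```

Run:
```python
from h import *
T=[[201.2,280.1],[208.9,249.4],[216.3,218.0],[224.9,188.9]];S=[[471.2,216.6],[455.8,239.5],[439.4,265.2],[420.3,290.9]]
for a,b in zip(T,S): print("tri",(tri(a,b)*1e3).round(1))
for z in(.081,.086):
    p=np.array([onplane("top",a,z) for a in T])*1e3;print(z,p.round(1).tolist(),np.hypot(*(p[3]-p[0]))/3,np.degrees(np.arctan2(*(p[3]-p[0])[::-1])))
print("lamp",onplane("top",[198.5,306.6],.035)*1e3)
# yaw of each pack from the grey contact patch (low saturation/dark around orange)
im=cv2.imread("pics/top0.png");hsv=cv2.cvtColor(im,cv2.COLOR_BGR2HSV)
R={'yellow':((22,120,110),(34,255,255)),'green':((45,90,70),(80,255,255)),'blue':((105,120,100),(125,255,255)),'white':((0,0,130),(180,70,255))}
for (n,(lo,hi)),c in zip(R.items(),[T[0],T[1],T[3],T[2]]):
    x,y=map(int,c);m=blobs(im,lo,hi,roi=(x-14,y-14,x+15,y+15));
    cs=max(cv2.findContours(m,0,2)[0],key=cv2.contourArea)
    P=np.float32([onplane("top",p[0],.081)*1000 for p in cs]);print(n,cv2.minAreaRect(P))
# strip edges
```

```text
tri [481.5 184.2  91.7]
tri [538.1 171.4  91.5]
tri [596.2 159.2  91.7]
tri [650.4 144.6  91.4]
0.081 [[481.3, 186.9], [538.3, 174.0], [597.0, 161.5], [651.6, 146.7]] 58.35078624022369 -13.276156029211794
0.086 [[481.3, 186.0], [538.2, 173.1], [596.6, 160.8], [651.0, 146.0]] 58.096996760511274 -13.276156029211794
lamp [429.51381162 199.0975659 ]
yellow ((479.87841796875, 189.2569580078125), (43.90597915649414, 36.527339935302734), 77.9225082397461)
green ((536.6140747070312, 173.3241729736328), (52.48454284667969, 38.6104850769043), 84.05030059814453)
blue ((651.5637817382812, 146.4167938232422), (38.66477966308594, 32.66020965576172), 78.7992172241211)
white ((591.520263671875, 164.45565795898438), (42.81438064575195, 44.24771499633789), 76.83171081542969)
```

Triangulation puts the pack tops at z ≈ 0.091 (strip about 10 mm thick), with the row at yaw −13.3°. The rack fit of 222.7 × 69.7 mm matches the given size, with yaw −4.6°. I'll grasp with the TCP 33 mm above each pack's underside.

```bash
cat > go.py <<'E'
import sys,numpy as np
from scipy.spatial.transform import Rotation as R
from rig import bot
def go(x,y,z,yaw):
    s=bot.read_state();A=s["tcp_rot"];a=np.radians(yaw);c,d=np.cos(a),np.sin(a)
    B=np.array([[c,d,0],[d,-c,0],[0,0,-1]])
    print("shift",(A.T@(np.array([x,y,z])-s["position"]*1e3)).round(1),"rv",R.from_matrix(A.T@B).as_rotvec(degrees=True).round(1))
if __name__=="__main__": go(*map(float,sys.argv[1:]))
E
python3 go.py 480 -200 200 -13.3
python3 -c "
import numpy as np
a=np.radians(-4.6)
for b in(-81,-27,27,81):print((538.9+b*np.cos(a)).round(1),(-170.2+b*np.sin(a)).round(1))"
```

```text
shift [ 401.7 -294.3   22.4] rv [-0.1  0.  30.1]
458.2 -163.7
512.0 -168.0
565.8 -172.4
619.6 -176.7
```

```bash
python3 -m jog '[[[34,-25,2],[0,0,3],0],[[68,-50,4],[0,0,6],0],[[102,-75,6],[0,0,9],0],[[136,-100,8],[0,0,12],0],[[170,-125,10],[0,0,15],0],[[204,-150,12],[0,0,18],0],[[238,-175,14],[0,0,21],0],[[272,-200,16],[0,0,24],0],[[306,-225,18],[0,0,27],0],[[340,-250,20],[0,0,30],0],[[374,-275,22],[-0.1,0,30],0],[[402,-294,22],[-0.1,0,30],0]]'; python3 go.py 481.5 184.5 160 -13.3
```

```text
time_s: 1.1
position: [0.4807, -0.1984, 0.2]
tcp_rot: [[0.973, -0.229, -0.001], [-0.229, -0.973, -0.001], [-0.001, 0.001, -1.0]]
force: [1.3, -0.4, -0.3]
opening: 1.003
shift [ -86.8 -373.    39.7] rv [0.1 0.1 0.1]
```

```bash
python3 -m jog '[[[-8,-35,4],[0,0,0],0],[[-16,-70,8],[0,0,0],0],[[-24,-105,12],[0,0,0],0],[[-33,-140,16],[0,0,0],0],[[-41,-175,20],[0,0,0],0],[[-49,-210,24],[0,0,0],0],[[-57,-245,28],[0,0,0],0],[[-65,-280,32],[0,0,0],0],[[-73,-315,35],[0,0,0],0],[[-81,-350,38],[0,0,0],0],[[-87,-373,40],[0,0,0],0],[[-87,-373,40],[0,0,0],0]]'; python3 go.py 481.5 184.5 49 -13.3
python3 - <<'E'
from h import *
cv2.imwrite("pics/a1.png",vision.capture("scene")[150:380,330:560,::-1].repeat(2,0).repeat(2,1))
E
```

```text
time_s: 2.1
position: [0.4802, 0.1861, 0.1593]
tcp_rot: [[0.975, -0.224, -0.001], [-0.224, -0.975, -0.0], [-0.001, 0.001, -1.0]]
force: [-0.5, 0.4, -0.3]
opening: 1.001
shift [  1.7   1.2 110.3] rv [0.  0.  0.4]
```

View pics/a1.png

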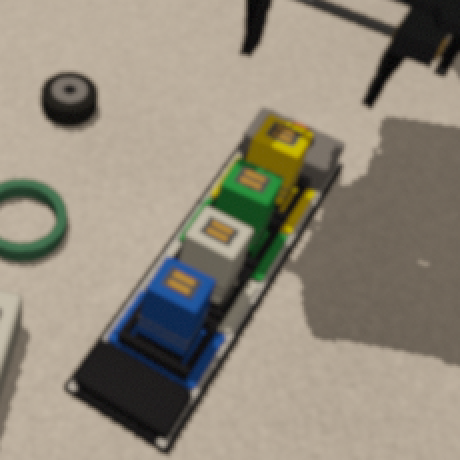

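The fingers (crop tips at (248,50) and (370,102)) straddle the yellow pack's column with both sides clear. Descending, then closing.

```bash
python3 -m jog '[[[1.5,1,30],[0,0,0.3],0],[[1.5,1,60],[0,0,0.3],0],[[1.5,1,85],[0,0,0.3],0],[[1.5,1,100],[0,0,0.3],0],[[1.5,1,110],[0,0,0.3],0],[[1.5,1,110],[0,0,0.3],0]]'; python3 go.py 481.5 184.5 49 -13.3;  python3 -m jog '[[[0,0,0],[0,0,0],0.2],[[0,0,0],[0,0,0],0.4],[[0,0,0],[0,0,0],0.5],[[0,0,0],[0,0,0],0.6],[[0,0,0],[0,0,0],0.8],[[0,0,0],[0,0,0],0.8],[[0,0,0],[0,0,0],0.8],[[0,0,0],[0,0,0],0.8],[[0,0,0],[0,0,0],0.8],[[0,0,0],[0,0,0],0.8]]'
```

```text
time_s: 2.65
position: [0.4812, 0.1792, 0.0481]
tcp_rot: [[0.972, -0.235, -0.004], [-0.235, -0.972, -0.003], [-0.003, 0.003, -1.0]]
force: [-0.5, -0.2, 0.6]
opening: 0.993
shift [-0.9 -5.2 -1. ] rv [ 0.2  0.2 -0.3]
time_s: 3.48
position: [0.4827, 0.1808, 0.0501]
tcp_rot: [[0.972, -0.234, 0.001], [-0.234, -0.972, -0.001], [0.001, 0.001, -1.0]]
force: [-0.6, 0.5, 1.5]
opening: 0.457
```

The pack is gripped: the opening is 0.457, about 40 mm. The measured pose scatters by a few mm, so I'll dead-reckon the commanded pose to compare.

```bash
cat > cmd.py <<'E'
# commanded pose ledger: shifts made so far -> (x,y,z,yaw) in mm, deg (tool pointing down)
import sys,json,os,numpy as np
f="ledger.json"
if not os.path.exists(f): json.dump([180,-598,223,16.776],open(f,"w"))
p=json.load(open(f))
v=list(map(float,sys.argv[2:]))
def ax(yaw):
    a=np.radians(yaw);c,d=np.cos(a),np.sin(a);return np.array([[c,d,0],[d,-c,0],[0,0,-1]])
if sys.argv[1]=="did":   # dx dy dz wz
    p=[*(np.array(p[:3])+ax(p[3])@v[:3]),p[3]-v[3]];json.dump(p,open(f,"w"))
elif sys.argv[1]=="to":  # x y z yaw
    print("shift",(ax(p[3]).T@(np.array(v[:3])-p[:3])).round(1),"wz",round(p[3]-v[3],1))
print("cmd",np.round(p,1))
E
python3 cmd.py did 402 -294 22 30; python3 cmd.py did -87 -373 40 0;python3 cmd.py did 1.5 1 110 .3
```

```text
cmd [ 480.  -200.5  201.   -13.2]
cmd [480.7 182.5 161.  -13.2]
cmd [481.9 181.2  51.  -13.5]
```

Run:
```python
from h import *
P=[]
for i in range(10):
    vision.capture("top");P.append(bot.read_state()["position"]*1e3)
P=np.array(P);print(P.mean(0).round(1),P.std(0).round(1))
```

```text
[482.7 180.8  50.1] [0. 0. 0.]
```

When settled, the measured pose agrees with the ledger to about 1 mm, so the earlier readings were only lag. Lifting yellow.

```bash
python3 -m jog '[[[0,0,-8],[0,0,0],0.8],[[0,0,-20],[0,0,0],0.8],[[0,0,-40],[0,0,0],0.8],[[0,0,-60],[0,0,0],0.8],[[0,0,-80],[0,0,0],0.8],[[0,0,-90],[0,0,0],0.8],[[0,0,-90],[0,0,0],0.8]]'; python3 cmd.py did 0 0 -90 0; python3 cmd.py to 458.2 -163.7 141 -4.6
python3 - <<'E'
from h import *
a=vision.capture("scene")[80:330,330:560,::-1].repeat(2,0).repeat(2,1);cv2.imwrite("pics/a2.png",a)
E
```

```text
time_s: 4.57
position: [0.4833, 0.1806, 0.1417]
tcp_rot: [[0.972, -0.234, 0.004], [-0.234, -0.972, -0.002], [0.004, 0.001, -1.0]]
force: [-0.1, -0.0, -2.1]
opening: 0.454
cmd [481.9 181.2 141.  -13.5]
shift [ 57.6 340.9   0. ] wz -8.9
cmd [481.9 181.2 141.  -13.5]
```

View pics/a2.png

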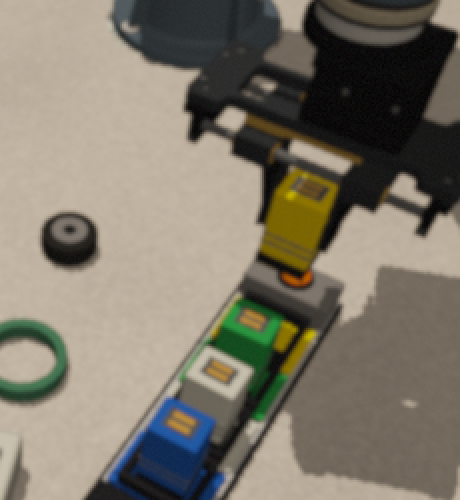

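Yellow is held upright at crop (300,220), and the weight reads 2.1 N. Carrying it to the bay next to the handle.

```bash
python3 -m jog '[[[3,18,0],[0,0,-0.5],0.8],[[8,48,0],[0,0,-1.3],0.8],[[14,82,0],[0,0,-2.2],0.8],[[20,116,0],[0,0,-3],0.8],[[26,150,0],[0,0,-4],0.8],[[32,184,0],[0,0,-5],0.8],[[38,218,0],[0,0,-6],0.8],[[44,252,0],[0,0,-7],0.8],[[50,286,0],[0,0,-8],0.8],[[55,315,0],[0,0,-8.9],0.8],[[57.5,333,0],[0,0,-8.9],0.8],[[57.5,341,0],[0,0,-8.9],0.8]]'; python3 cmd.py did 57.5 341 0 -8.9; python3 -m jog '[[[0,0,0],[0,0,0],0.8],[[0,0,0],[0,0,0],0.8],[[0,0,25],[0,0,0],0.8],[[0,0,50],[0,0,0],0.8],[[0,0,60],[0,0,0],0.8],[[0,0,60],[0,0,0],0.8],[[0,0,60],[0,0,0],0.8]]';python3 cmd.py did 0 0 60 0;  python3 - <<'E'
from h import *
a=vision.capture("scene")[100:300,170:410,::-1];b=vision.capture("top")[180:380,330:470,::-1]
cv2.imwrite("pics/a3.png",np.hstack([a,b]).repeat(2,0).repeat(2,1))
E
```

```text
time_s: 5.62
position: [0.4579, -0.1669, 0.1391]
tcp_rot: [[0.996, -0.084, -0.001], [-0.084, -0.996, -0.002], [-0.001, 0.002, -1.0]]
force: [0.3, 0.1, -0.8]
opening: 0.46
cmd [ 458.1 -163.8  141.    -4.6]
time_s: 6.2
position: [0.4579, -0.1625, 0.0799]
tcp_rot: [[0.997, -0.079, -0.002], [-0.079, -0.997, -0.0], [-0.002, 0.0, -1.0]]
force: [0.3, -0.7, -1.4]
opening: 0.459
cmd [ 458.1 -163.8   81.    -4.6]
```

View pics/a3.png

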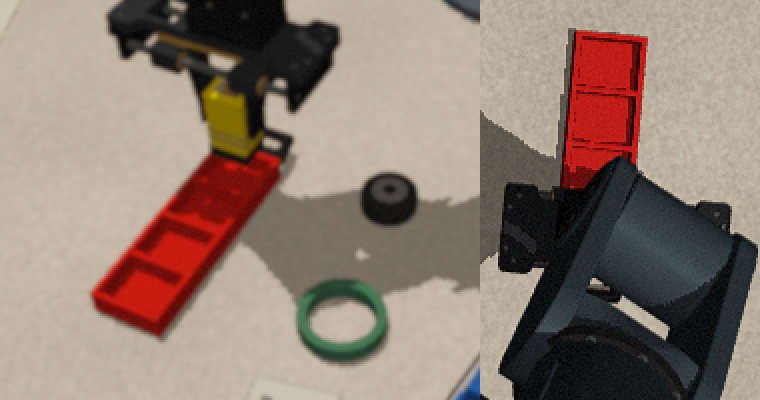

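Yellow hangs over the bay nearest the handle, at crop (235,125). Descending to just above the floor, then seating it by force.

```bash
python3 -m jog '[[[0,0,15],[0,0,0],0.8],[[0,0,28],[0,0,0],0.8],[[0,0,35],[0,0,0],0.8],[[0,0,36],[0,0,0],0.8],[[0,0,36],[0,0,0],0.8],[[0,0,36],[0,0,0],0.8]]'; python3 cmd.py did 0 0 36 0
python3 -m jog '[[[0,0,1],[0,0,0],0.8],[[0,0,2],[0,0,0],0.8],[[0,0,2],[0,0,0],0.8],[[0,0,2],[0,0,0],0.8]]'; python3 cmd.py did 0 0 2 0
python3 -m jog '[[[0,0,0.5],[0,0,0],0.8],[[0,0,1],[0,0,0],0.8],[[0,0,1],[0,0,0],0.8],[[0,0,1],[0,0,0],0.8]]'; python3 cmd.py did 0 0 1 0
```

```text
time_s: 6.8
position: [0.459, -0.1646, 0.0451]
tcp_rot: [[0.997, -0.08, 0.001], [-0.08, -0.997, -0.002], [0.001, 0.002, -1.0]]
force: [0.5, 0.2, -1.1]
opening: 0.454
cmd [ 458.1 -163.8   45.    -4.6]
time_s: 7.13
position: [0.4586, -0.1645, 0.0427]
tcp_rot: [[0.997, -0.081, 0.0], [-0.081, -0.997, -0.002], [0.0, 0.002, -1.0]]
force: [-0.6, 0.4, -1.8]
opening: 0.457
cmd [ 458.1 -163.8   43.    -4.6]
time_s: 7.47
position: [0.4585, -0.1644, 0.0414]
tcp_rot: [[0.997, -0.081, -0.0], [-0.081, -0.997, -0.002], [0.0, 0.002, -1.0]]
force: [0.2, -0.4, -2.0]
opening: 0.458
cmd [ 458.1 -163.8   42.    -4.6]
```

```bash
python3 -m jog '[[[0,0,0.5],[0,0,0],0.8],[[0,0,1],[0,0,0],0.8],[[0,0,1],[0,0,0],0.8],[[0,0,1],[0,0,0],0.8]]' | grep -E "pos|force"; python3 cmd.py did 0 0 1 0
python3 -m jog '[[[0,0,0.5],[0,0,0],0.8],[[0,0,1],[0,0,0],0.8],[[0,0,1],[0,0,0],0.8],[[0,0,1],[0,0,0],0.8]]'| grep -E "pos|force"; python3 cmd.py did 0 0 1 0
```

```text
position: [0.4585, -0.1644, 0.0404]
force: [-0.8, 0.1, -1.7]
cmd [ 458.1 -163.8   41.    -4.6]
position: [0.4584, -0.1644, 0.0394]
force: [-0.5, 1.5, -1.6]
cmd [ 458.1 -163.8   40.    -4.6]
```

```bash
for i in 1 2; do python3 -m jog '[[[0,0,0.5],[0,0,0],0.8],[[0,0,1],[0,0,0],0.8],[[0,0,1],[0,0,0],0.8],[[0,0,1],[0,0,0],0.8]]' | grep -E "pos|force"; python3 cmd.py did 0 0 1 0; done
```

```text
position: [0.4585, -0.1645, 0.0391]
force: [-1.6, -0.1, 5.8]
cmd [ 458.1 -163.8   39.    -4.6]
position: [0.4585, -0.1644, 0.0391]
force: [-2.9, 0.9, 14.8]
cmd [ 458.1 -163.8   38.    -4.6]
```

Contact came at measured z = 39.1 mm, which matches the predicted 40–41.5 to within 1–2 mm. Relieving 1 mm, opening and rising.

```bash
python3 -m jog '[[[0,0,-1],[0,0,0],0.8],[[0,0,-1],[0,0,0],0.5],[[0,0,-1],[0,0,0],0.45],[[0,0,-1],[0,0,0],0.3],[[0,0,-1],[0,0,0],0.1],[[0,0,-1],[0,0,0],0],[[0,0,-1],[0,0,0],0],[[0,0,-1],[0,0,0],0]]'; python3 cmd.py did 0 0 -1 0; python3 -m jog '[[[0,0,-10],[0,0,0],0],[[0,0,-35],[0,0,0],0],[[0,0,-70],[0,0,0],0],[[0,0,-100],[0,0,0],0],[[0,0,-110],[0,0,0],0],[[0,0,-110],[0,0,0],0]]'; python3 cmd.py did 0 0 -110 0; python3 cmd.py to 538 171 149 -13.3
```

```text
time_s: 9.47
position: [0.4585, -0.1644, 0.0384]
tcp_rot: [[0.997, -0.081, -0.0], [-0.081, -0.997, -0.002], [0.0, 0.002, -1.0]]
force: [0.7, 0.9, -0.4]
opening: 0.843
cmd [ 458.1 -163.8   39.    -4.6]
time_s: 9.97
position: [0.4604, -0.1653, 0.152]
tcp_rot: [[0.997, -0.08, 0.007], [-0.08, -0.997, -0.006], [0.007, 0.005, -1.0]]
force: [0.8, 0.1, -0.4]
opening: 0.997
cmd [ 458.1 -163.8  149.    -4.6]
shift [  52.7 -340.1    0. ] wz 8.7
cmd [ 458.1 -163.8  149.    -4.6]
```

```bash
python3 -m jog '[[[3,-20,0],[0,0,0.7],0],[[8,-55,0],[0,0,1.5],0],[[14,-90,0],[0,0,2.5],0],[[20,-125,0],[0,0,3.5],0],[[25,-160,0],[0,0,4.5],0],[[31,-195,0],[0,0,5.5],0],[[36,-230,0],[0,0,6.5],0],[[42,-265,0],[0,0,7.5],0],[[47,-300,0],[0,0,8.7],0],[[51,-325,0],[0,0,8.7],0],[[52.7,-340,0],[0,0,8.7],0],[[52.7,-340,0],[0,0,8.7],0]]' |grep -E "pos|tcp"; python3 cmd.py did 52.7 -340 0 8.7;  python3 - <<'E'
from h import *
a=vision.capture("scene")[100:350,220:520,::-1]
cv2.imwrite("pics/a4.png",a.repeat(2,0).repeat(2,1))
E
```

```text
position: [0.5381, 0.1735, 0.1469]
tcp_rot: [[0.974, -0.227, -0.001], [-0.227, -0.974, -0.001], [-0.001, 0.001, -1.0]]
cmd [538.  170.9 149.  -13.3]
```

View pics/a4.png

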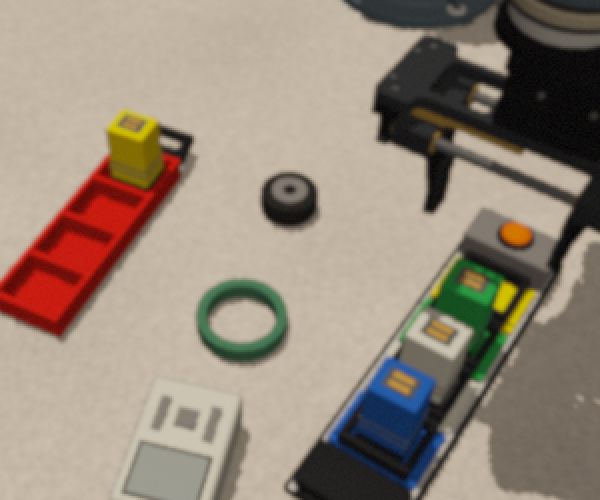

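Yellow stands upright in the handle bay, at crop (135,150), and the fingers straddle green. Grasping green.

```bash
python3 -m jog '[[[0,0,30],[0,0,0],0],[[0,0,60],[0,0,0],0],[[0,0,85],[0,0,0],0],[[0,0,95],[0,0,0],0],[[0,0,98],[0,0,0],0],[[0,0,98],[0,0,0],0],[[0,0,98],[0,0,0],0]]'|grep -E "pos|force"; python3 cmd.py did 0 0 98 0;  python3 -m jog '[[[0,0,0],[0,0,0],0.2],[[0,0,0],[0,0,0],0.4],[[0,0,0],[0,0,0],0.5],[[0,0,0],[0,0,0],0.6],[[0,0,0],[0,0,0],0.8],[[0,0,0],[0,0,0],0.8],[[0,0,0],[0,0,0],0.8],[[0,0,0],[0,0,0],0.8],[[0,0,0],[0,0,0],0.8],[[0,0,0],[0,0,0],0.8]]'; python3 -m jog '[[[0,0,-8],[0,0,0],0.8],[[0,0,-20],[0,0,0],0.8],[[0,0,-40],[0,0,0],0.8],[[0,0,-60],[0,0,0],0.8],[[0,0,-80],[0,0,0],0.8],[[0,0,-90],[0,0,0],0.8],[[0,0,-90],[0,0,0],0.8]]'; python3 cmd.py did 0 0 -90 0;python3 cmd.py to 512.0 -168 141 -4.6
```

```text
position: [0.5392, 0.1698, 0.0508]
force: [0.6, -0.0, 0.5]
cmd [538.  170.9  51.  -13.3]
time_s: 12.43
position: [0.5383, 0.1702, 0.0499]
tcp_rot: [[0.973, -0.231, -0.0], [-0.231, -0.973, -0.002], [0.0, 0.002, -1.0]]
force: [-0.4, -0.3, 1.1]
opening: 0.464
time_s: 13.02
position: [0.54, 0.1707, 0.1424]
tcp_rot: [[0.973, -0.23, 0.005], [-0.23, -0.973, -0.001], [0.005, -0.0, -1.0]]
force: [1.3, -0.4, -3.1]
opening: 0.459
cmd [538.  170.9 141.  -13.3]
shift [ 52.8 335.7   0. ] wz -8.7
cmd [538.  170.9 141.  -13.3]
```

```bash
python3 -m jog '[[[3,18,0],[0,0,-0.5],0.8],[[8,48,0],[0,0,-1.3],0.8],[[13,82,0],[0,0,-2.2],0.8],[[18,116,0],[0,0,-3],0.8],[[24,150,0],[0,0,-4],0.8],[[29,184,0],[0,0,-5],0.8],[[34,218,0],[0,0,-6],0.8],[[40,252,0],[0,0,-7],0.8],[[45,286,0],[0,0,-8],0.8],[[50,315,0],[0,0,-8.7],0.8],[[52.5,330,0],[0,0,-8.7],0.8],[[52.8,335.7,0],[0,0,-8.7],0.8]]' | grep pos; python3 cmd.py did 52.8 335.7 0 -8.7; python3 -m jog '[[[0,0,0],[0,0,0],0.8],[[0,0,0],[0,0,0],0.8],[[0,0,25],[0,0,0],0.8],[[0,0,50],[0,0,0],0.8],[[0,0,60],[0,0,0],0.8],[[0,0,60],[0,0,0],0.8],[[0,0,60],[0,0,0],0.8]]';python3 cmd.py did 0 0 60 0;  python3 - <<'E'
from h import *
a=vision.capture("scene")[80:330,170:450,::-1]
cv2.imwrite("pics/a5.png",a.repeat(2,0).repeat(2,1))
E
```

```text
position: [0.512, -0.1712, 0.1394]
cmd [ 512.  -168.   141.    -4.6]
time_s: 14.6
position: [0.5122, -0.1672, 0.0802]
tcp_rot: [[0.997, -0.079, -0.001], [-0.079, -0.997, -0.001], [-0.001, 0.001, -1.0]]
force: [0.3, -0.2, -1.4]
opening: 0.462
cmd [ 512.  -168.    81.    -4.6]
```

View pics/a5.png

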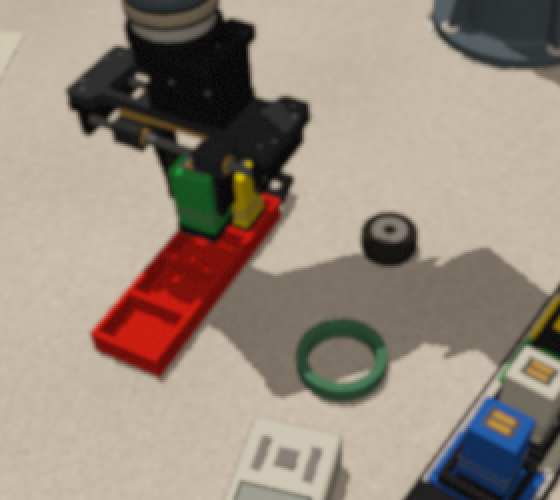

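Green is upright over the second bay at crop (200,195), with yellow undisturbed. Seating it.

```bash
python3 -m jog '[[[0,0,15],[0,0,0],0.8],[[0,0,28],[0,0,0],0.8],[[0,0,36],[0,0,0],0.8],[[0,0,39],[0,0,0],0.8],[[0,0,40],[0,0,0],0.8],[[0,0,40],[0,0,0],0.8],[[0,0,40],[0,0,0],0.8]]'|grep -E "pos|force"; python3 cmd.py did 0 0 40 0
python3 -m jog '[[[0,0,0.5],[0,0,0],0.8],[[0,0,1],[0,0,0],0.8],[[0,0,1.5],[0,0,0],0.8],[[0,0,2],[0,0,0],0.8],[[0,0,2],[0,0,0],0.8],[[0,0,2],[0,0,0],0.8]]'|grep -E "pos|force"; python3 cmd.py did 0 0 2 0
```

```text
position: [0.513, -0.1689, 0.0412]
force: [1.0, -0.5, -2.6]
cmd [ 512.  -168.    41.    -4.6]
position: [0.5126, -0.1687, 0.0389]
force: [0.2, -1.0, 1.3]
cmd [ 512.  -168.    39.    -4.6]
```

```bash
python3 -m jog '[[[0,0,0.3],[0,0,0],0.8],[[0,0,0.5],[0,0,0],0.8],[[0,0,0.5],[0,0,0],0.8]]'|grep -E "pos|force"; python3 cmd.py did 0 0 0.5 0
python3 -m jog '[[[0,0,0],[0,0,0],0.5],[[0,0,0],[0,0,0],0.45],[[0,0,0],[0,0,0],0.3],[[0,0,0],[0,0,0],0.1],[[0,0,0],[0,0,0],0],[[0,0,0],[0,0,0],0],[[0,0,0],[0,0,0],0],[[0,0,0],[0,0,0],0]]'|grep -E "force|open"; python3 -m jog '[[[0,0,-10],[0,0,0],0],[[0,0,-35],[0,0,0],0],[[0,0,-70],[0,0,0],0],[[0,0,-100],[0,0,0],0],[[0,0,-110],[0,0,0],0],[[0,0,-110],[0,0,0],0]]'|grep pos; python3 cmd.py did 0 0 -110 0; python3 cmd.py to 596 158.7 148.5 -13.3
```

```text
position: [0.5126, -0.1687, 0.0388]
force: [-1.0, 0.9, 5.7]
cmd [ 512.  -168.    38.5   -4.6]
force: [-0.3, 0.4, -0.4]
opening: 0.92
position: [0.5144, -0.1694, 0.1515]
cmd [ 512.  -168.   148.5   -4.6]
shift [  57.4 -332.4    0. ] wz 8.7
cmd [ 512.  -168.   148.5   -4.6]
```

```bash
python3 -m jog '[[[3,-20,0],[0,0,0.7],0],[[9,-55,0],[0,0,1.5],0],[[15,-90,0],[0,0,2.5],0],[[21,-125,0],[0,0,3.5],0],[[27,-160,0],[0,0,4.5],0],[[33,-195,0],[0,0,5.5],0],[[39,-230,0],[0,0,6.5],0],[[45,-265,0],[0,0,7.5],0],[[51,-300,0],[0,0,8.7],0],[[56,-322,0],[0,0,8.7],0],[[57.4,-332.4,0],[0,0,8.7],0],[[57.4,-332.4,0],[0,0,8.7],0]]' |grep -E "pos|tcp"; python3 cmd.py did 57.4 -332.4 0 8.7
python3 -m jog '[[[0,0,0],[0,0,0],0],[[0,0,20],[0,0,0],0],[[0,0,30],[0,0,0],0],[[0,0,60],[0,0,0],0],[[0,0,85],[0,0,0],0],[[0,0,95],[0,0,0],0],[[0,0,97.5],[0,0,0],0],[[0,0,97.5],[0,0,0],0],[[0,0,97.5],[0,0,0],0]]'|grep -E "pos|force"; python3 cmd.py did 0 0 97.5 0;  python3 -m jog '[[[0,0,0],[0,0,0],0.2],[[0,0,0],[0,0,0],0.4],[[0,0,0],[0,0,0],0.5],[[0,0,0],[0,0,0],0.6],[[0,0,0],[0,0,0],0.8],[[0,0,0],[0,0,0],0.8],[[0,0,0],[0,0,0],0.8],[[0,0,0],[0,0,0],0.8],[[0,0,0],[0,0,0],0.8],[[0,0,0],[0,0,0],0.8]]'
```

```text
position: [0.5956, 0.1602, 0.1458]
tcp_rot: [[0.974, -0.227, -0.002], [-0.227, -0.974, -0.002], [-0.002, 0.002, -1.0]]
cmd [596.  158.7 148.5 -13.3]
position: [0.5973, 0.1576, 0.0508]
force: [-0.1, 0.4, 1.1]
cmd [596.  158.7  51.  -13.3]
time_s: 19.73
position: [0.5964, 0.158, 0.0499]
tcp_rot: [[0.973, -0.23, -0.0], [-0.23, -0.973, -0.002], [0.0, 0.002, -1.0]]
force: [-0.7, -0.5, 0.6]
opening: 0.459
```

```bash
python3 -m jog '[[[0,0,-8],[0,0,0],0.8],[[0,0,-20],[0,0,0],0.8],[[0,0,-40],[0,0,0],0.8],[[0,0,-60],[0,0,0],0.8],[[0,0,-80],[0,0,0],0.8],[[0,0,-90],[0,0,0],0.8],[[0,0,-90],[0,0,0],0.8]]'|grep -E "pos|force|open"; python3 cmd.py did 0 0 -90 0;python3 cmd.py to 565.8 -172.4 141 -4.6
```

```text
position: [0.5985, 0.1585, 0.1434]
force: [0.4, -0.1, -2.7]
opening: 0.455
cmd [596.  158.7 141.  -13.3]
shift [ 46.9 329.2   0. ] wz -8.7
cmd [596.  158.7 141.  -13.3]
```

```bash
python3 -m jog '[[[3,18,0],[0,0,-0.5],0.8],[[7,48,0],[0,0,-1.3],0.8],[[12,82,0],[0,0,-2.2],0.8],[[17,116,0],[0,0,-3],0.8],[[22,150,0],[0,0,-4],0.8],[[27,184,0],[0,0,-5],0.8],[[32,218,0],[0,0,-6],0.8],[[37,252,0],[0,0,-7],0.8],[[42,284,0],[0,0,-8],0.8],[[45,310,0],[0,0,-8.7],0.8],[[46.5,324,0],[0,0,-8.7],0.8],[[46.9,329.2,0],[0,0,-8.7],0.8]]' | grep pos; python3 cmd.py did 46.9 329.2 0 -8.7; python3 -m jog '[[[0,0,0],[0,0,0],0.8],[[0,0,0],[0,0,0],0.8],[[0,0,25],[0,0,0],0.8],[[0,0,50],[0,0,0],0.8],[[0,0,60],[0,0,0],0.8],[[0,0,60],[0,0,0],0.8],[[0,0,60],[0,0,0],0.8]]';python3 cmd.py did 0 0 60 0;  python3 - <<'E'
from h import *
a=vision.capture("scene")[80:330,170:450,::-1]
cv2.imwrite("pics/a6.png",a.repeat(2,0).repeat(2,1))
E
```

```text
position: [0.5656, -0.1751, 0.1397]
cmd [ 565.8 -172.4  141.    -4.6]
time_s: 21.9
position: [0.5662, -0.1716, 0.0803]
tcp_rot: [[0.997, -0.079, -0.001], [-0.079, -0.997, -0.001], [-0.001, 0.001, -1.0]]
force: [0.7, -1.2, -2.1]
opening: 0.458
cmd [ 565.8 -172.4   81.    -4.6]
```

View pics/a6.png

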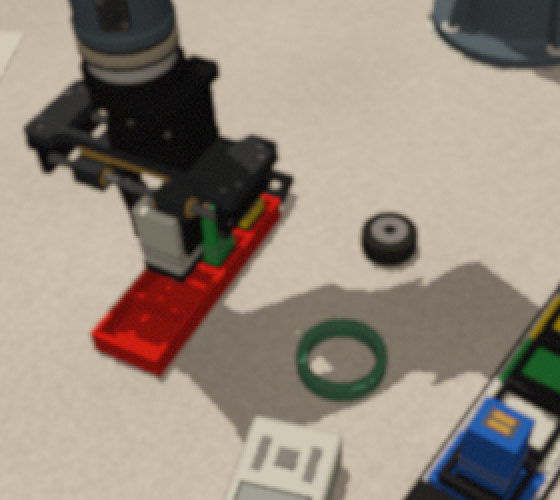

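White is upright over the third bay at crop (165,235). Seating it.

```bash
python3 -m jog '[[[0,0,15],[0,0,0],0.8],[[0,0,28],[0,0,0],0.8],[[0,0,36],[0,0,0],0.8],[[0,0,39],[0,0,0],0.8],[[0,0,40],[0,0,0],0.8],[[0,0,40],[0,0,0],0.8],[[0,0,40],[0,0,0],0.8]]'|grep -E "pos|force"; python3 cmd.py did 0 0 40 0
python3 -m jog '[[[0,0,0.5],[0,0,0],0.8],[[0,0,1],[0,0,0],0.8],[[0,0,1.5],[0,0,0],0.8],[[0,0,2],[0,0,0],0.8],[[0,0,2.5],[0,0,0],0.8],[[0,0,2.5],[0,0,0],0.8]]'|grep -E "pos|force"; python3 cmd.py did 0 0 2.5 0
```

```text
position: [0.5669, -0.1734, 0.0413]
force: [-0.2, -0.3, -2.4]
cmd [ 565.8 -172.4   41.    -4.6]
position: [0.5664, -0.1732, 0.0389]
force: [-1.4, -0.3, 4.2]
cmd [ 565.8 -172.4   38.5   -4.6]
```

```bash
python3 -m jog '[[[0,0,0],[0,0,0],0.5],[[0,0,0],[0,0,0],0.45],[[0,0,0],[0,0,0],0.3],[[0,0,0],[0,0,0],0.1],[[0,0,0],[0,0,0],0],[[0,0,0],[0,0,0],0],[[0,0,0],[0,0,0],0],[[0,0,0],[0,0,0],0]]'|grep -E "force|open"; python3 -m jog '[[[0,0,-10],[0,0,0],0],[[0,0,-35],[0,0,0],0],[[0,0,-70],[0,0,0],0],[[0,0,-100],[0,0,0],0],[[0,0,-110],[0,0,0],0],[[0,0,-110],[0,0,0],0]]'|grep pos; python3 cmd.py did 0 0 -110 0; python3 cmd.py to 650.4 144.6 148.5 -13.3
```

```text
force: [0.4, 0.8, -0.5]
opening: 0.912
position: [0.5684, -0.1739, 0.152]
cmd [ 565.8 -172.4  148.5   -4.6]
shift [  58.8 -322.8    0. ] wz 8.7
cmd [ 565.8 -172.4  148.5   -4.6]
```

```bash
python3 -m jog '[[[3,-20,0],[0,0,0.7],0],[[9,-55,0],[0,0,1.5],0],[[15,-90,0],[0,0,2.5],0],[[21,-125,0],[0,0,3.5],0],[[28,-160,0],[0,0,4.5],0],[[34,-195,0],[0,0,5.5],0],[[40,-225,0],[0,0,6.5],0],[[46,-255,0],[0,0,7.5],0],[[52,-288,0],[0,0,8.7],0],[[57,-312,0],[0,0,8.7],0],[[58.8,-322.8,0],[0,0,8.7],0],[[58.8,-322.8,0],[0,0,8.7],0]]' |grep -E "pos|tcp"; python3 cmd.py did 58.8 -322.8 0 8.7
python3 -m jog '[[[0,0,0],[0,0,0],0],[[0,0,20],[0,0,0],0],[[0,0,30],[0,0,0],0],[[0,0,60],[0,0,0],0],[[0,0,85],[0,0,0],0],[[0,0,95],[0,0,0],0],[[0,0,97.5],[0,0,0],0],[[0,0,97.5],[0,0,0],0],[[0,0,97.5],[0,0,0],0]]'|grep -E "pos|force"; python3 cmd.py did 0 0 97.5 0;  python3 -m jog '[[[0,0,0],[0,0,0],0.2],[[0,0,0],[0,0,0],0.4],[[0,0,0],[0,0,0],0.5],[[0,0,0],[0,0,0],0.6],[[0,0,0],[0,0,0],0.8],[[0,0,0],[0,0,0],0.8],[[0,0,0],[0,0,0],0.8],[[0,0,0],[0,0,0],0.8],[[0,0,0],[0,0,0],0.8],[[0,0,0],[0,0,0],0.8]]'
```

```text
position: [0.6501, 0.1465, 0.1458]
tcp_rot: [[0.974, -0.227, -0.002], [-0.227, -0.974, -0.002], [-0.002, 0.002, -1.0]]
cmd [650.4 144.6 148.5 -13.3]
position: [0.6518, 0.1434, 0.051]
force: [0.2, -0.5, 0.2]
cmd [650.4 144.6  51.  -13.3]
time_s: 26.78
position: [0.6507, 0.1438, 0.0499]
tcp_rot: [[0.973, -0.23, -0.0], [-0.23, -0.973, -0.002], [0.0, 0.002, -1.0]]
force: [-0.1, -0.1, 0.3]
opening: 0.457
```

```bash
python3 -m jog '[[[0,0,-8],[0,0,0],0.8],[[0,0,-20],[0,0,0],0.8],[[0,0,-40],[0,0,0],0.8],[[0,0,-60],[0,0,0],0.8],[[0,0,-80],[0,0,0],0.8],[[0,0,-90],[0,0,0],0.8],[[0,0,-90],[0,0,0],0.8]]'|grep -E "pos|force|open"; python3 cmd.py did 0 0 -90 0;python3 cmd.py to 619.6 -176.7 141 -4.6
```

```text
position: [0.6531, 0.1444, 0.1438]
force: [-0.1, 0.8, -2.1]
opening: 0.46
cmd [650.4 144.6 141.  -13.3]
shift [ 44.  319.7   0. ] wz -8.7
cmd [650.4 144.6 141.  -13.3]
```

```bash
python3 -m jog '[[[3,18,0],[0,0,-0.5],0.8],[[7,48,0],[0,0,-1.3],0.8],[[12,82,0],[0,0,-2.2],0.8],[[16,116,0],[0,0,-3],0.8],[[21,150,0],[0,0,-4],0.8],[[26,184,0],[0,0,-5],0.8],[[30,218,0],[0,0,-6],0.8],[[35,250,0],[0,0,-7],0.8],[[39,280,0],[0,0,-8],0.8],[[42,302,0],[0,0,-8.7],0.8],[[43.5,315,0],[0,0,-8.7],0.8],[[44,319.7,0],[0,0,-8.7],0.8]]' | grep pos; python3 cmd.py did 44 319.7 0 -8.7; python3 -m jog '[[[0,0,0],[0,0,0],0.8],[[0,0,0],[0,0,0],0.8],[[0,0,25],[0,0,0],0.8],[[0,0,50],[0,0,0],0.8],[[0,0,60],[0,0,0],0.8],[[0,0,60],[0,0,0],0.8],[[0,0,60],[0,0,0],0.8]]';python3 cmd.py did 0 0 60 0;  python3 - <<'E'
from h import *
a=vision.capture("scene")[80:330,170:450,::-1]
cv2.imwrite("pics/a7.png",a.repeat(2,0).repeat(2,1))
E
```

```text
position: [0.6193, -0.1792, 0.1396]
cmd [ 619.6 -176.6  141.    -4.6]
time_s: 28.95
position: [0.6199, -0.1758, 0.0802]
tcp_rot: [[0.997, -0.079, -0.001], [-0.079, -0.997, -0.001], [-0.001, 0.001, -1.0]]
force: [0.0, -0.2, -1.6]
opening: 0.461
cmd [ 619.6 -176.6   81.    -4.6]
```

View pics/a7.png

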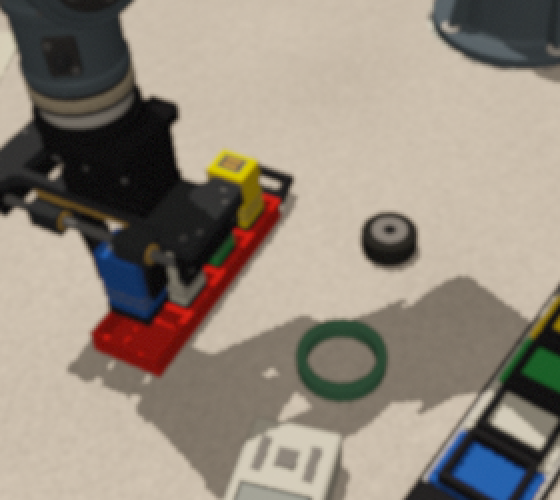

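Blue is upright over the last bay at crop (130,280). Seating it.

```bash
python3 -m jog '[[[0,0,15],[0,0,0],0.8],[[0,0,28],[0,0,0],0.8],[[0,0,36],[0,0,0],0.8],[[0,0,39],[0,0,0],0.8],[[0,0,40],[0,0,0],0.8],[[0,0,40],[0,0,0],0.8],[[0,0,40],[0,0,0],0.8]]'|grep -E "pos|force"; python3 cmd.py did 0 0 40 0
python3 -m jog '[[[0,0,0.5],[0,0,0],0.8],[[0,0,1],[0,0,0],0.8],[[0,0,1.5],[0,0,0],0.8],[[0,0,2],[0,0,0],0.8],[[0,0,2.5],[0,0,0],0.8],[[0,0,2.5],[0,0,0],0.8]]'|grep -E "pos|force"; python3 cmd.py did 0 0 2.5 0
```

```text
position: [0.6204, -0.1775, 0.041]
force: [0.4, 0.2, -1.9]
cmd [ 619.6 -176.6   41.    -4.6]
position: [0.6202, -0.1774, 0.0389]
force: [-1.9, -0.2, 4.2]
cmd [ 619.6 -176.6   38.5   -4.6]
```

Contact is as for the others. Releasing, rising, and moving aside in +y so both cameras can see the rack.

```bash
python3 -m jog '[[[0,0,0],[0,0,0],0.5],[[0,0,0],[0,0,0],0.45],[[0,0,0],[0,0,0],0.3],[[0,0,0],[0,0,0],0.1],[[0,0,0],[0,0,0],0],[[0,0,0],[0,0,0],0],[[0,0,0],[0,0,0],0],[[0,0,0],[0,0,0],0]]'|grep -E "force|open"; python3 -m jog '[[[0,0,-10],[0,0,0],0],[[0,0,-35],[0,0,0],0],[[0,0,-70],[0,0,0],0],[[0,0,-110],[0,0,0],0],[[0,0,-150],[0,0,0],0],[[0,0,-150],[0,0,0],0]]'|grep pos; python3 cmd.py did 0 0 -150 0
python3 -m jog '[[[0,-30,0],[0,0,0],0],[[0,-65,0],[0,0,0],0],[[0,-100,0],[0,0,0],0],[[0,-135,0],[0,0,0],0],[[0,-170,0],[0,0,0],0],[[0,-205,0],[0,0,0],0],[[0,-240,0],[0,0,0],0],[[0,-275,0],[0,0,0],0],[[0,-310,0],[0,0,0],0],[[0,-340,0],[0,0,0],0],[[0,-350,0],[0,0,0],0],[[0,-350,0],[0,0,0],0]]'|grep -E "time|pos|force"
python3 - <<'E'
from h import *
a=vision.capture("scene");b=vision.capture("top");cv2.imwrite("pics/fs.png",a[...,::-1]);cv2.imwrite("pics/ft.png",b[...,::-1])
cv2.imwrite("pics/f.png",np.hstack([cv2.resize(a[100:370,170:450,::-1],None,fx=1.4,fy=1.4),cv2.resize(b[100:370,150:430,::-1],None,fx=1.4,fy=1.4)]))
E
```

```text
force: [0.5, 0.1, 0.7]
opening: 0.922
position: [0.6253, -0.1793, 0.1982]
cmd [ 619.6 -176.6  188.5   -4.6]
time_s: 32.25
position: [0.6479, 0.1748, 0.1878]
force: [-0.1, -0.1, 0.0]
```

View pics/f.png

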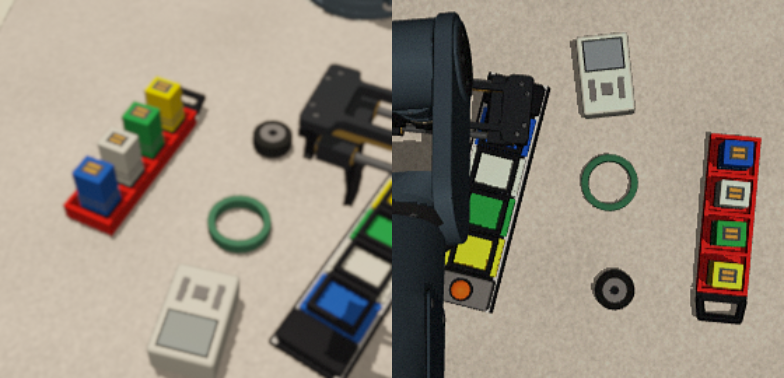

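Both views show yellow, green, white and blue upright from the handle outward, with the gripper clear. One numeric check of top heights and bystander drift, then hand-in.

Run:
```python
from h import *
t=cv2.imread("pics/ft.png");s=cv2.imread("pics/fs.png");t0=cv2.imread("pics/top0.png")
def cen(im,roi):
    m=cv2.morphologyEx(blobs(im,(8,90,90),(19,255,255),roi=roi),cv2.MORPH_CLOSE,np.ones((3,5)))
    k,_,st,c=cv2.connectedComponentsWithStats(m);c=[c[i] for i in range(1,k) if st[i,4]>15];return sorted(c,key=lambda p:p[1])
A=cen(t,(365,185,425,310));B=cen(s,(215,140,305,235))
print(len(A),len(B))
for a,b in zip(A,B[::-1]): print((tri(a,b)*1e3).round(1))
for n,(x0,y0,x1,y1) in dict(tape=(275,200,335,258),brick=(270,115,330,192),wheel=(285,285,330,311)).items():
    p=[cv2.cvtColor(i[y0:y1,x0:x1],6).astype(np.float32) for i in(t0,t)];print(n,np.round(cv2.phaseCorrelate(*p),2))
bot.hand_in();print(bot.read_state()["time_s"])
```

```text
4 4
[ 620.  -175.8   81.1]
[ 566.3 -171.9   80.8]
[ 512.5 -167.2   81.1]
[ 456.9 -162.9   80.3]Traceback (most recent call last):
  File "<stdin>", line 10, in <module>
    return _wrapfunc(a, 'round', decimals=decimals, out=out)
    return _wrapit(obj, method, *args, **kwds)
    conv = _array_converter(obj)
ValueError: setting an array element with a sequence. The requested array has an inhomogeneous shape after 1 dimensions. The detected shape was (2,) + inhomogeneous part.
```

The four tops triangulate to about 81 mm (80 expected when seated), all within 1.5 mm of the bay centres. The script failed at the drift check, before hand-in, so I'm rerunning that part.

Run:
```python
from h import *
t=cv2.imread("pics/ft.png");t0=cv2.imread("pics/top0.png")
for n,(x0,y0,x1,y1) in dict(tape=(275,200,335,258),brick=(270,115,330,192),wheel=(285,285,330,311)).items():
    print(n,np.round(cv2.phaseCorrelate(*[cv2.cvtColor(i[y0:y1,x0:x1],6).astype(np.float32) for i in(t0,t)])[0],2))
bot.hand_in();print(bot.read_state()["time_s"])
```

```text
tape [-0.   -0.02]
brick [ 0.03 -0.02]
wheel [0.54 0.6 ]
the job is handed in; nothing more can be done
the job is handed in; nothing more can be done
```

I moved all four packs into the rack in charging order. From the handle outward they stand yellow (the lamp-side pack), green, white, blue. Each was lowered until the force reading showed floor contact and only then released. The job is handed in, at about 33 s of robot time.

**Last checks**
- **Packs:** all stand upright. Their tops triangulate to 80–81 mm (80 expected when seated), and they sit within about 1.5 mm of the bay centres.
- **Robot:** the gripper was open and clear of the rack. The highest force I read was about 15 N, while seating yellow.
- **Tape and controller:** they showed no shift (under 0.05 px).
- **Wheel:** its check disagreed, showing an apparent shift of about 0.8 px (roughly 1.5 mm). I think this comes from the arm's shadow, which lay beside it only in the first picture. The arm never came near it, but I did not measure it a second way.

My first hand-in script stopped on an error in the drift check, before handing in. I reran that part and then handed in.

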